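Seat a bearing roller in a V gauge, find the stop by feel and hold it down

ROBOT

A 6-joint arm with a two-finger parallel gripper is mounted at the origin on a cart in front of the work surface, level with it; the furniture and walls round the work are solid. World frame = base frame: x ahead of the robot, y to its left, z up, the work surface at z = 0. Lengths are in mm, angles in rad, forces in N, time in s.
With the tool pointing down it reaches from about 300 to 750 mm from the base axis. Payload 8.5 kg.
Tool frame: the origin (TCP) lies at the very end of the fingers, on their centre line; the grasp point (between the pads) lies 19 mm behind it (bot.grasp_offset is the z of the grasp point in the tool frame, in mm); z points along the fingers, y is the line along which they close (so a half turn about z gives the same grasp; the last joint's range is limited). The gripper opens to 88 mm and grips with 3 to 60 N. Pads are 18 mm wide; open, the fingers measure 123 mm over their backs; the gripper's body (75 mm by 187 mm) begins 45 mm behind the grasp point.
Start: joints at [-1.459, 0.381, 1.297, -0, 1.464, -0.215], TCP at [176.552, -520.874, 238.748] pointing down, gripper open.
Joint ranges: [-3.11, 3.11], [-0.89, 2.33], [0.22, 2.48], [-1.42, 4.56], [0.17, 2.85], [-2.88, 2.88]. Speed limits (rad/s): [2.39, 2.39, 3.14, 3.14, 3.14, 3.14].

INTERFACE

Orientations are given as a unit quaternion [x, y, z, w].
In Python, from plant import bot, camera gives the robot as it stands.
- The arm moves only by the tool step_arm, never from a script. Its arguments are lists of equal length, an entry for each row: "gripper": the closure in counts, from 0 (fully open) to 255 (shut); "linear": the shift along the tool's x, y, z in mm, a list of three; "twist": the turn, a rotation vector about the tool's x, y, z in rad, a list of three. In form: {"gripper": [gripper, ...], "linear": [[x, y, z], ...], "twist": [[ax, ay, az], ...]}. A call has 1 to 8 rows; each row is the pose to reach, as a shift and turn from the pose commanded when the call began, along the tool's axes at that moment; what a row does not reach only later rows make up. A row lasts 1/10 s, in which the tool goes at most 50 mm and 8.59 degrees, less where a joint would pass 70% of its speed; a pose out of reach is approached as far as the arm can. A call with a gripper value outside its range is refused whole. The fingers move at their own pace and stop on an object; "grip_force" is the grip in N (left out, the last holds). Time passes only in rows, so rows that repeat a pose let the fingers close. It gives the time, the measured TCP pose, the force, the opening and the grip force at its end, in the units of the state.
- bot.state(): the state, without advancing time (a new reading comes with each control period).
- camera(name): name is "scene" or "top" or "wrist"; returns a dict with "image" (384x512x3 uint8, red, green, blue), "fovy" (degrees; the focal length in pixels is half the picture's height over the tangent of half this angle, whatever the lens; pixels are square), "cx", "cy" (the principal point, pixels), "rvec" (rotation vector, rad) and "tvec" (3), from world to camera coordinates, as OpenCV has them. Camera axes: x right, y down, z forward; pixel columns grow to the right and rows downward; lengths in mm; the calibration is good to about 2 mm. A picture is of the moment at which its call begins. There is no depth.
- bot.finish_job(): hands the job in; it is judged then, once.
The state is a dict: "clock": time; "q": joint angles; "joint_velocities": joint speeds; "tau": joint torques, N m; "position": TCP position; "ee_rot": TCP orientation; "force": force on the tool from outside, world axes, zero at the start; "moment": the same for the moment, N m; "width": opening from 0.0 (shut) to 1.0 (fully open); "gripper_force": force on a finger pad.
Only numpy, scipy, OpenCV 4.12 (cv2) and the standard library are available. Lean on these libraries where they do the work, as an engineer would, in place of code of your own. Each camera call takes 0.05 s, during which the arm holds its last target. There are 200 camera calls.

TASK

Set up the longer of the two bearing rollers for its end-face reading: take it from the wooden rack, lay it in the V of the bench gauge clear of the dial indicator's plunger, then slide it along the V, past the soft push of the plunger, until you feel its end come up solid on the ball-ended stop. Finish holding it there without letting go, pressed firmly down (a push of about 15 N) so that both wear strips of the V carry it well, and still against the stop. Push gently on the stop and keep the gripper off the indicator; the shorter roller, micrometer, loupe and oil bottle stay where they are.

Things in the scene. Friction and masses are not known exactly. Their poses are not given: they have to be found in the camera images.
- roller_mid (a point): The longer roller: plain ground-steel bearing roller, solid cylinder 30 mm in diameter, 60 mm long, edges bevelled 1.5 mm, 0.26 to 0.40 kg. The point is its centre, half-way along on the axis; its own x axis lies along the roller (both ends alike, either may go first). It starts lying level in one of the rack's two notches.
- short_mid (a point): The shorter roller: same steel and 30 mm diameter but only 40 mm long; the point is its centre, x along its axis. It lies in the rack's other notch and stays there.
- roller_rack: Fixed beech rack, 56 mm (its x) by 146 mm (its y), 32 mm high, with two V notches along its x, at its y = +40 and -40 mm. A roller in a notch has its axis 40 mm above the bench, 8 mm above the wood, so its sides are free to grip down to 8 mm below the axis. Origin: centre of the underside.
- gauge: Bench gauge, fixed: grey base plate (x -61 to +135 mm, y +-45, 12 mm thick) with a steel 90-degree V-block (x -40 to +40, 50 mm wide). The V runs along the gauge's x, open upward, mouth 26 mm wide. A 30 mm roller seated in it has its axis at y 0, z 55.2 mm; the block's highest edges are at z 47 mm. The stop stands at the +x end. Origin: under the middle of the V-block, at bench height.
- strip_left: Hardened wear strip on the V's +y flank, 80 mm long; its origin is the middle of the line on which a seated roller touches it (gauge y = +10.6, z = 44.6 mm). Rigid; a gripped roller slid along the strips rubs with some 2 to 5 N.
- strip_right: The same on the -y flank (gauge y = -10.6, z = 44.6 mm).
- stop_post: Fixed steel post with the stop and the dial indicator on the gauge's base plate, its x along the gauge's x. Origin: at bench height straight below the stop's tip, which lies 30 to 50 mm from the gauge's origin along x (differs each time). Upright 26 to 42 mm behind the tip, 74 mm high; the indicator with its face-up dial (43 mm wide) reaches 112 mm behind the tip, up to 75 mm high.
- stop_pin: The ball-ended stop, an 8 mm thick pin that points to the gauge's -x, on the axis of a seated roller. Origin: its tip (55.2 mm above the bench). A roller's end touches it when the roller's centre is 30 mm short of the tip. Rigid.
- plunger (a joint): How far the indicator's plunger is pushed in, m (0 free, 0.010 its limit). 4.4 mm thick, parallel to the stop and 9 mm above it; free, its tip stands 4 mm ahead of the stop's tip, so it reads about 0.004 with the roller against the stop. Its spring pushes with 0.6 N at 0, 1.2 N at 0.004. The dial's needle turns with it.
- micrometer: Outside micrometer, 48 x 130 x 12 mm, lying near the front edge of the bench, right of the rack; stays there.
- loupe: Black eye loupe, 32 mm across, 26 mm high, left of the rack; stays there.
- oil_bottle: Small oil bottle with a red spout, 42 mm across, 118 mm high, behind the gauge; stays there.

How it is judged (in metres and radians):
On the way, in this order (a step that is already met when the one before it is completed fails the run):
1. the longer roller is lifted clear of the rack (height (world z) of roller_mid above 0.09 m and contact force between roller and roller_rack below 0.01 N), for 0.1 s.
2. it lies in the V, on both wear strips, with the plunger still untouched (z of roller_mid in the frame of gauge between 0.0522 and 0.0582 m and y of roller_mid in the frame of gauge between -0.003 and 0.003 m and angle between the x axis of roller_mid and the x axis of gauge, either way round below 0.06 rad and contact force between roller and strip_left above 0.3 N and contact force between roller and strip_right above 0.3 N and value of joint plunger below 0.0005 m), for 0.2 s.
3. it has been slid along the V, pushing the plunger in, and its end is felt on the stop (z of roller_mid in the frame of gauge between 0.0522 and 0.0582 m and y of roller_mid in the frame of gauge between -0.003 and 0.003 m and angle between the x axis of roller_mid and the x axis of gauge, either way round below 0.06 rad and value of joint plunger above 0.003 m and contact force between roller and stop_pin above 1 N), for 0.2 s.
At the end, for the whole second after the job is handed in: Through the last second the fingers hold the longer roller still in the V (axis within 2 mm and 0.04 rad), bearing on each wear strip with 5 to 25 N (its weight alone gives about 2.3 N) and on the stop with over 0.5 N, the plunger in by over 3 mm (z of roller_mid in the frame of gauge between 0.0532 and 0.0572 m and y of roller_mid in the frame of gauge between -0.002 and 0.002 m and angle between the x axis of roller_mid and the x axis of gauge, either way round below 0.04 rad and contact force between roller and strip_left between 5 and 25 N and contact force between roller and strip_right between 5 and 25 N and contact force between roller and stop_pin above 0.5 N and value of joint plunger above 0.003 m and contact force between the fingers and roller above 2 N and linear speed of roller below 0.01 m/s); the arm keeps its last pose, push and grip.
It fails at once if the stop post with its indicator is pushed harder than 25 N (contact force between roller and stop_post above 25 N).
It fails at once if a wear strip is pressed harder than 40 N (contact force between roller and strip_left above 50 N or contact force between roller and strip_right above 50 N).
It fails at once if the robot bumps the stop post or its indicator (contact force between any of the fingers, the arm and stop_post above 3 N).
It fails at once if the shorter roller, micrometer, loupe or oil bottle is disturbed (distance of any of short_mid, micrometer, loupe, oil_bottle from where it was at the start of the episode above 0.02 m).
It also fails if it takes over 61 s, if anything falls off the work surface, if the arm or the gripper's body presses on something with over 40 N, if the wrist force passes 120 N, or if a joint passes its speed limit or range.

## Working session

There is one attempt and no reset: what is moved stays moved. The work goes in short steps, Python scripts to look and compute and a tool call to move; the robot and the scene stay as the last step left them, time stands still between calls to the robot, and variables do not carry over. Pictures are saved under pics/ and viewed, at most 10 in all, crops included, and the job is handed in when it is done.

Besides the shell and the picture viewer there is one more tool, called after ">>>" as name(argument=value, ...), one argument or row to a line, values as JSON. step_arm: Moves the arm, as the interface text tells. Its arguments: {"type":"object","properties":{"gripper":{"type":"array","items":{"type":"number"}},"linear":{"type":"array","items":{"type":"array","items":{"type":"number"}}},"twist":{"type":"array","items":{"type":"array","items":{"type":"number"}}},"grip_force":{"type":"number"}},"required":["gripper","linear","twist"]}

```bash
mkdir -p pics; ls; cat > h.py <<'E'
import numpy as np, cv2, pickle
from plant import bot, camera
def snap(name, tag):
    c=camera(name); cv2.imwrite(f'pics/{tag}.png', cv2.resize(c['image'][:,:,::-1],None,fx=1.5,fy=1.5,interpolation=cv2.INTER_CUBIC))
    pickle.dump(c,open(f'pics/{tag}.pkl','wb')); return c
def K(c):
    f=c['image'].shape[0]/2/np.tan(np.radians(c['fovy'])/2)
    return np.array([[f,0,c['cx']],[0,f,c['cy']],[0,0,1.]])
def ray(c,u,v,z):
    "pixel (orig) -> world at height z"
    R=cv2.Rodrigues(np.array(c['rvec'],float))[0]; t=np.array(c['tvec'],float).ravel()
    o=-R.T@t; d=R.T@np.linalg.inv(K(c))@[u,v,1.]
    return o+d*(z-o[2])/d[2]
def proj(c,P):
    return cv2.projectPoints(np.array(P,float).reshape(-1,3),np.array(c['rvec'],float),np.array(c['tvec'],float),K(c),None)[0].reshape(-1,2)
def load(tag): return pickle.load(open(f'pics/{tag}.pkl','rb'))
E
python3 - <<'E'
from h import *
for n in('top','scene'):
    c=snap(n,n+'0'); print(n,c['fovy'],c['cx'],c['cy'],c['rvec'],c['tvec'])
print(bot.state(),bot.grasp_offset)
E
```

```text
pics
top 47.08432029312929 247.91697600383856 187.30120995129406 [ 2.12406742 -2.09650138  0.21249128] [ 171.15932143  593.34354281 1069.82918623]
scene 49.15029288404013 259.47824534584777 197.83843908364284 [ 1.19040291 -2.16988864  1.11580482] [472.14377881 289.38075488 599.12913081]
{'clock': 0.1, 'q': array([-1.45926944e+00,  3.81104773e-01,  1.29813076e+00,  1.88158954e-05,
        1.46360978e+00, -2.15306975e-01]), 'joint_velocities': array([-1.41834729e-04, -2.04467254e-03, -2.65867206e-03, -7.20862435e-04,
       -2.19558075e-04, -3.14967294e-05]), 'tau': array([ 3.61895043e-03, -4.38643956e+01, -2.24911541e+01,  7.14443251e-02,
        3.41140211e-02, -8.77354637e-05]), 'position': array([ 176.54621724, -520.63686022,  238.23060755]), 'ee_rot': array([ 9.86677113e-01,  1.62689528e-01,  4.18265494e-05, -6.25003923e-04]), 'force': array([-0.34216363, -0.1726029 , -0.35294119]), 'moment': array([ 0.00490342,  0.00760598, -0.02355932]), 'gripper_force': 0.0, 'width': 1.0019705134412178} -18.700000000000003
```

View pics/top0.png

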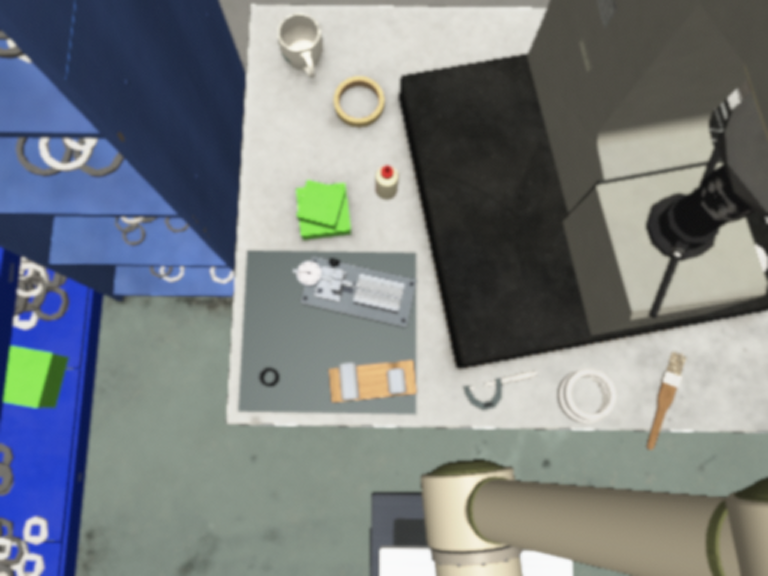

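View pics/scene0.png

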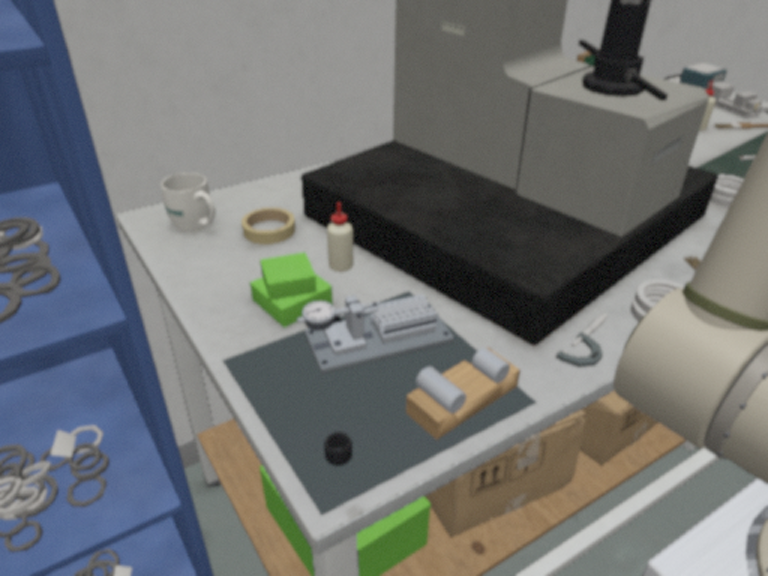

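The top view shows the longer roller in the rack's left notch at about (348,381). The gauge is at (360,292), with its stop and dial pointing left (+y). Next I'll enlarge that area.

```bash
python3 - <<'E'
from h import *
c=load('top0'); im=c['image'][160:280,190:290,::-1]
cv2.imwrite('pics/topc.png',cv2.resize(im,None,fx=5,fy=5,interpolation=cv2.INTER_CUBIC))
for n,u,v,z in [('roller',348,381,40),('short',397,381,40),('vblock',380,292,47),('dial',308,272,70),('rackL',335,384,32),('rackR',413,378,32),('loupe',269,377,26),('bottle',387,173,118),('pinbase',347,288,55)]:
    print(n,ray(c,u/1.5,v/1.5,z).round(1))
E
```

```text
roller [422.1 217.1  40. ]
short [423.2 134.2  40. ]
vblock [574.8 164.7  47. ]
dial [603.5 287.9  70. ]
rackL [417.2 239.5  32. ]
rackR [429.1 106.7  32. ]
loupe [427.9 353.4  26. ]
bottle [765.1 155.6 118. ]
pinbase [579.6 221.5  55. ]
```

View pics/topc.png

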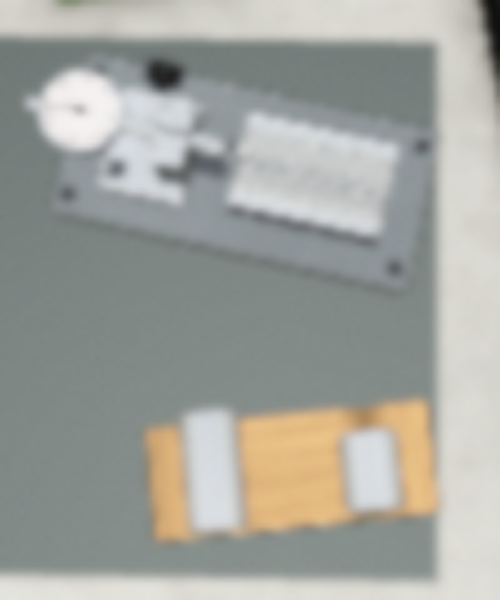

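The crop gives the corners of the roller, V-block and rack, so I can work out positions and headings from them.

```bash
cat >> h.py <<'E'
from scipy.spatial.transform import Rotation as Ro
def yawR(psi): # tool down, tool x at yaw psi (rad)
    return Ro.from_matrix(np.array([[np.cos(psi),np.sin(psi),0],[np.sin(psi),-np.cos(psi),0],[0,0,-1.]]))
def rel(pos,psi,s=None):
    s=s or bot.state(); R0=Ro.from_quat(s['ee_rot'])
    return (R0.inv().apply(np.array(pos)-s['position']).round(2), (R0.inv()*yawR(psi)).as_rotvec().round(4))
E
python3 - <<'E'
from h import *
c=load('top0')
P=lambda u,v,z: ray(c,190+u/5-.4,160+v/5-.4,z)
def rep(n,a,z):
    p=np.array([P(u,v,z) for u,v in a]); print(n,'\n',p.round(1),'mean',p.mean(0).round(1),'edges',np.linalg.norm(p-np.roll(p,-1,0),axis=1).round(1),'angs',[round(float(np.degrees(np.arctan2(*(q-r)[1::-1]))),1) for q,r in zip(np.roll(p,-1,0),p)])
rep('roller',[(185,412),(234,408),(242,528),(193,532)],40)
rep('block',[(250,112),(400,147),(378,238),(230,206)],47)
rep('base',[(55,208),(403,291),(438,130)],12)
rep('rack',[(146,430),(428,400),(438,512),(156,541)],32)
rep('dial',[(78,110)],72); rep('pin',[(187,165),(225,165)],55)
for x,y in [(-.0,0)]: pass
for t,a in [((175,-380,300),18.7),((424,218,200),4)]: print(rel(t,np.radians(a)))
E
```

```text
roller 
 [[452.3 231.5  40. ]
 [454.7 206.6  40. ]
 [394.3 201.4  40. ]
 [392.  226.1  40. ]] mean [423.3 216.4  40. ] edges [25.1 60.5 24.8 60.5] angs [-84.6, -175.1, 95.4, 5.2]
block 
 [[608.  200.9  47. ]
 [590.3 122.6  47. ]
 [542.3 133.8  47. ]
 [558.1 210.4  47. ]] mean [574.7 166.9  47. ] edges [80.3 49.3 78.2 50.8] angs [-102.7, 166.9, 78.4, -10.8]
base 
 [[562.  304.9  12. ]
 [519.8 119.2  12. ]
 [607.1 100.7  12. ]] mean [563.  174.9  12. ] edges [190.4  89.2 209.1] angs [-102.8, -12.0, 102.5]
rack 
 [[443.5 251.8  32. ]
 [460.7 107.1  32. ]
 [404.  101.9  32. ]
 [387.5 245.2  32. ]] mean [423.9 176.5  32. ] edges [145.7  57.  144.2  56.4] angs [-83.2, -174.8, 96.6, 6.7]
dial 
 [[602.4 288.   72. ]] mean [602.4 288.   72. ] edges [0.] angs [0.0]
pin 
 [[577.8 232.7  55. ]
 [578.1 213.1  55. ]] mean [578.  222.9  55. ] edges [19.6 19.6] angs [-89.3, 90.7]
(array([  43.7 , -133.76,  -61.59]), array([-0.0012, -0.0003,  0.0005]))
(array([ 471.48, -620.05,   39.12]), array([-1.20e-03, -1.00e-04,  2.57e-01]))
```

>>> step_arm(
  gripper=[0,0,0,0,0,0,0,0],
  linear=[
    [16,-47,0],
    [30,-90,0],
    [43.7,-134,0],
    [87,-161,0],
    [131,-188,0],
    [175,-215,0],
    [219,-243,0],
    [264,-270,0],
  ],
  twist=[
    [0,0,0],
    [0,0,0],
    [0,0,0],
    [0,0,0],
    [0,0,0],
    [0,0,0],
    [0,0,0],
    [0,0,0],
  ],
)

```text
clock: 0.9
position: [334.9, -185.3, 238.8]
ee_rot: [0.987, 0.162, 0.0, 0.0]
force: [1.2, -1.1, 0.2]
width: 1.004
gripper_force: 0.0
```

```bash
python3 - <<'E'
from h import *
s=bot.state();print(s['position'],s['q'])
for p,a in [((400,20,220),15),((423,216,180),5.5)]: print(rel(p,np.radians(a)))
E
```

```text
[ 334.8503222  -185.34306988  238.80621314] [-8.17573358e-01  8.20353757e-02  1.70701460e+00 -1.67610682e-05
  1.35232962e+00  4.27023182e-01]
(array([ 127.51, -173.64,   18.78]), array([ 0.0002, -0.0001,  0.0644]))
(array([ 212.11, -351.94,   58.75]), array([ 2.000e-04, -1.000e-04,  2.302e-01]))
```

>>> step_arm(
  gripper=[0,0,0,0,0,0,0,0],
  linear=[
    [29,-40,0],
    [58,-80,0],
    [87,-120,0],
    [116,-160,5],
    [140,-204,20],
    [164,-248,30],
    [188,-300,45],
    [212,-352,59],
  ],
  twist=[
    [0,0,0],
    [0,0,0],
    [0,0,0.05],
    [0,0,0.1],
    [0,0,0.15],
    [0,0,0.2],
    [0,0,0.23],
    [0,0,0.23],
  ],
)

```text
clock: 1.7
position: [419.4, 195.5, 184.3]
ee_rot: [0.999, 0.048, -0.0, 0.0]
force: [0.3, -0.4, 0.3]
width: 1.001
gripper_force: 0.0
```

>>> step_arm(
  gripper=[0,0,0],
  linear=[
    [0,0,0],
    [0,0,0],
    [0,0,0],
  ],
  twist=[
    [0,0,0],
    [0,0,0],
    [0,0,0],
  ],
)

```text
clock: 2.0
position: [419.8, 192.6, 185.1]
ee_rot: [0.999, 0.048, 0.0, 0.0]
force: [-0.0, 0.9, 0.5]
width: 1.002
gripper_force: 0.0
```

```bash
python3 - <<'E'
from h import *
c=snap('wrist','w1'); s=bot.state();print(s['position'],s['q'],s['force'])
print(proj(c,[[423.3,216.4,40],s['position']])*1.5, rel((423.3,216.4,80),np.radians(5.5)))
E
```

```text
[419.91312283 192.32102507 185.20252312] [ 1.72339524e-01  2.79323017e-01  1.62144009e+00 -1.60202666e-04
  1.24046984e+00  1.64808516e+00] [-0.01765021  0.3066685  -0.39910684]
[[350.40671147 259.33339899]
 [385.75665956 369.05995163]] (array([  5.62, -23.66, 105.2 ]), array([ 0.0001, -0.0004, -0.0009]))
```

View pics/w1.png

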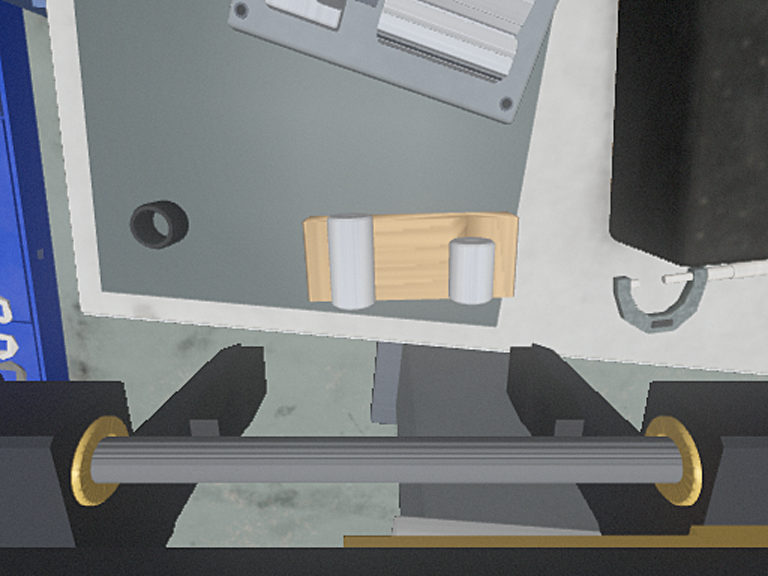

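The roller is centred at about (352,261), and I predicted (350,259), so the estimate holds. I'll part-close the gripper to clear the shorter roller, then descend.

>>> step_arm(
  gripper=[90,90,90,90,90,90],
  linear=[
    [3,-12,30],
    [5.6,-23.7,60],
    [5.6,-23.7,95],
    [5.6,-23.7,105],
    [5.6,-23.7,105],
    [5.6,-23.7,105],
  ],
  twist=[
    [0,0,0],
    [0,0,0],
    [0,0,0],
    [0,0,0],
    [0,0,0],
    [0,0,0],
  ],
)

```text
clock: 2.65
position: [423.9, 217.1, 81.2]
ee_rot: [0.999, 0.048, 0.001, -0.0]
force: [0.5, 0.1, -0.2]
width: 0.644
gripper_force: 0.0
```

```bash
python3 - <<'E'
from h import *
c=snap('wrist','w2'); s=bot.state();print(s['position'],s['width'],s['force'])
a=np.radians(5.5);d=np.array([np.cos(a),np.sin(a),0])*30;r=np.array([423.3,216.4,40])
print(proj(c,[r,r+d,r-d,s['position']])*1.5, rel((423.3,216.4,34.5),a))
E
```

```text
[423.95118973 217.23922042  81.43311593] 0.6472656969299849 [ 0.23320886 -0.25162525  0.19462226]
[[386.50717744 327.61166921]
 [386.5765289  262.79855673]
 [386.44361207 387.01734105]
 [384.47500293 369.21824395]] (array([-0.85,  0.79, 46.93]), array([-0.0003, -0.0027, -0.0001]))
```

View pics/w2.png

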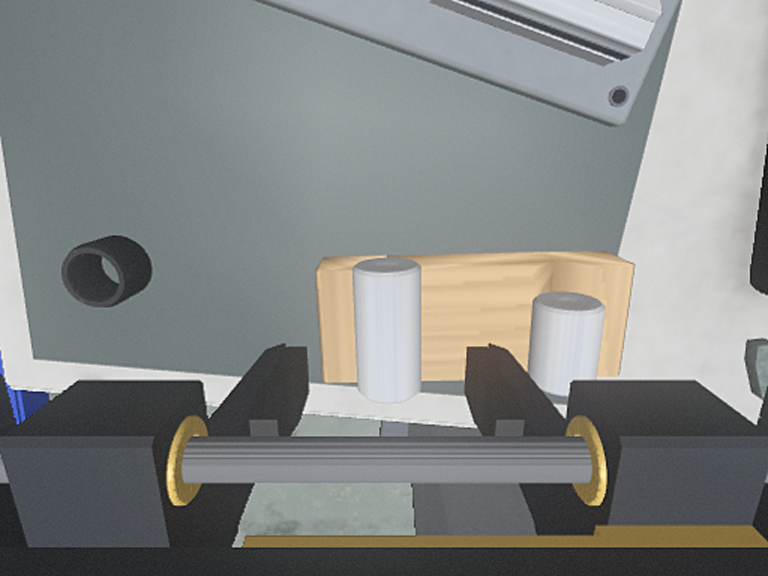

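The roller centreline is at x≈388 px against 386.5 predicted, and its ends also match. I'll go down and grip.

>>> step_arm(
  gripper=[90,90,90,90,140,170,200,220],
  linear=[
    [-0.5,0.3,20],
    [-0.5,0.3,40],
    [-0.5,0.3,46.9],
    [-0.5,0.3,46.9],
    [-0.5,0.3,46.9],
    [-0.5,0.3,46.9],
    [-0.5,0.3,46.9],
    [-0.5,0.3,46.9],
  ],
  twist=[
    [0,0,0],
    [0,0,0],
    [0,0,0],
    [0,0,0],
    [0,0,0],
    [0,0,0],
    [0,0,0],
    [0,0,0],
  ],
  grip_force=40,
)

```text
clock: 3.5
position: [422.9, 216.4, 33.6]
ee_rot: [0.999, 0.049, 0.0, 0.001]
force: [0.6, -3.0, 3.3]
width: 0.331
gripper_force: 40.0
```

>>> step_arm(
  gripper=[220,220,220,220],
  linear=[
    [0,0,0],
    [0,0,0],
    [0,0,0],
    [0,0,0],
  ],
  twist=[
    [0,0,0],
    [0,0,0],
    [0,0,0],
    [0,0,0],
  ],
)

```text
clock: 3.9
position: [422.9, 216.5, 33.6]
ee_rot: [0.999, 0.049, 0.0, 0.001]
force: [0.1, -6.3, 4.9]
width: 0.327
gripper_force: 40.0
```

>>> step_arm(
  gripper=[220,220,220,220,220],
  linear=[
    [0,0,-15],
    [0,0,-50],
    [0,0,-90],
    [0,0,-110],
    [0,0,-110],
  ],
  twist=[
    [0,0,0],
    [0,0,0],
    [0,0,0],
    [0,0,0],
    [0,0,0],
  ],
)

```text
clock: 4.4
position: [423.4, 217.4, 145.2]
ee_rot: [0.999, 0.048, 0.002, -0.0]
force: [0.1, -0.6, -4.5]
width: 0.327
gripper_force: 39.9
```

```bash
python3 - <<'E'
from h import *
s=bot.state();print(s['position'],s['width'],s['force'])
print(rel((571,150,130),np.radians(78)))
E
```

```text
[423.39915791 217.44235718 145.22255253] 0.3268561206063193 [ 0.12731278 -0.63216257 -4.48044376]
(array([140.3 ,  81.42,  15.87]), array([ 0.0026, -0.0048, -1.2644]))
```

>>> step_arm(
  gripper=[220,220,220,220,220,220,220,220],
  linear=[
    [10,10,0],
    [30,20,0],
    [50,32,0],
    [72,44,0],
    [95,56,0],
    [115,68,5],
    [132,77,10],
    [140,81,15],
  ],
  twist=[
    [0,0,-0.145],
    [0,0,-0.29],
    [0,0,-0.435],
    [0,0,-0.58],
    [0,0,-0.725],
    [0,0,-0.87],
    [0,0,-1.01],
    [0,0,-1.15],
  ],
)

```text
clock: 5.2
position: [570.3, 149.2, 125.3]
ee_rot: [0.811, 0.586, -0.001, -0.001]
force: [0.5, 0.9, -2.8]
width: 0.33
gripper_force: 39.9
```

>>> step_arm(
  gripper=[220,220,220,220],
  linear=[
    [0,0,0],
    [0,0,0],
    [0,0,0],
    [0,0,0],
  ],
  twist=[
    [0,0,-0.114],
    [0,0,-0.114],
    [0,0,-0.114],
    [0,0,-0.114],
  ],
)

```text
clock: 5.6
position: [569.3, 150.2, 127.5]
ee_rot: [0.778, 0.628, -0.0, -0.0]
force: [0.4, -0.0, -3.5]
width: 0.331
gripper_force: 39.9
```

```bash
python3 - <<'E'
from h import *
c=snap('wrist','w3'); s=bot.state();print(s['position'],s['width'],s['force'],s['q'])
print(np.degrees(np.arctan2(*Ro.from_quat(s['ee_rot']).as_matrix()[1::-1,0])))
G=np.array([574.7,166.9,0]);a=np.radians(78);x=np.array([np.cos(a),np.sin(a),0]);y=np.array([-x[1],x[0],0])
print((proj(c,[G+x*i+y*j+[0,0,k] for i,j,k in [(40,25,47),(40,-25,47),(-40,25,47),(-40,-25,47),(30,0,55.2),(50,0,55.2),(135,45,12),(135,-45,12)]])*1.5).round(0))
E
```

```text
[569.42468654 150.19967208 127.7019043 ] 0.33014700139766723 [-0.74167513 -0.16914004 -3.31148067] [5.70161330e-02 5.45922388e-01 1.35567591e+00 2.87230883e-05
 1.24052680e+00 2.68569923e-01]
77.87832828590271
[[339. 188.]
 [440. 188.]
 [344. 337.]
 [435. 337.]
 [390. 210.]
 [390. 168.]
 [301.  -8.]
 [478.  -9.]]
```

View pics/w3.png

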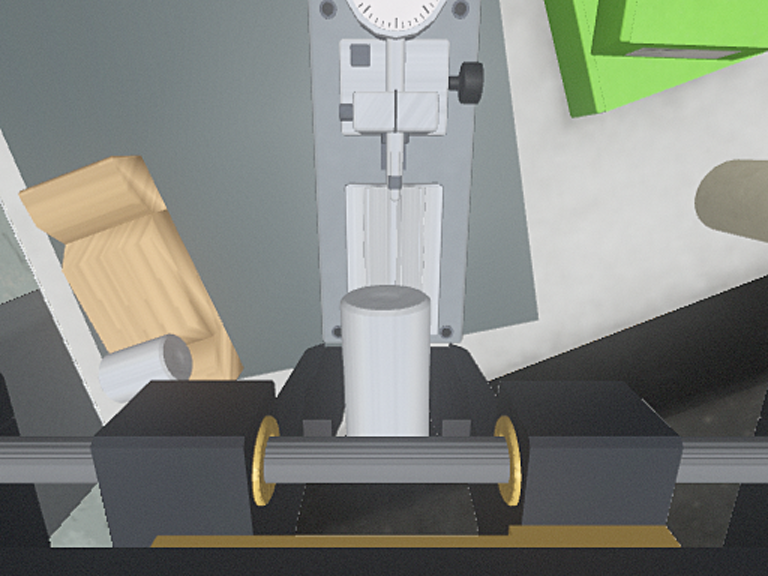

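The wrist view shows the block's far corners at (346,184) and (441,184), base centreline x≈394 against 390 predicted, and the plunger tip near (396,201). I'll measure these offsets relative to the gripper.

```bash
python3 - <<'E'
from h import *
c=load('w3'); G=np.array([574.7,166.9,0]);a=np.radians(78);x=np.array([np.cos(a),np.sin(a),0]);y=np.array([-x[1],x[0],0])
g=lambda u,v,z:(lambda p:(round(float((p-G)@x),1),round(float((p-G)@y),1)))(ray(c,u/1.5,v/1.5,z))
for n,u,v,z in [('bl',346,184,47),('br',441,184,47),('baseL0',308,3,12),('baseR0',481,3,12),('baseLn',323,344,12),('baseRn',464,344,12),('plung',396,201,64.2),('rollerendtop',386.5,287,127.7+6.4+15),('rollerL',343,300,134),('rollerR',430,300,134)]: print(n,g(u,v,z))
p=bot.state()['position']; print('tcp',(p-G)@x,(p-G)@y)
im=c['image'][80:220,190:330,::-1]; cv2.imwrite('pics/w3c.png',cv2.resize(im,None,fx=4,fy=4,interpolation=cv2.INTER_CUBIC))
E
```

```text
bl (42.0, 21.6)
br (41.9, -25.4)
baseL0 (129.9, 41.6)
baseR0 (129.8, -46.9)
baseLn (-60.0, 42.1)
baseRn (-60.1, -47.7)
plung (35.5, -2.8)
rollerendtop (20.1, 1.6)
rollerL (11.0, 15.9)
rollerR (11.0, -12.6)
tcp -17.432185028459156 1.687841785808474
```

View pics/w3c.png

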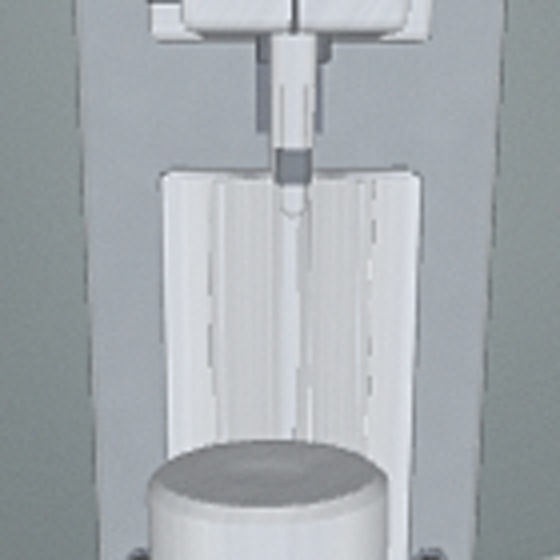

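Wrist-measured, the gauge centreline lies at y≈−2.4 in my estimated frame, and the plunger tip is at x≈35.5, so the stop is at about 39.5. I'll correct sideways and come down to just above the V.

>>> step_arm(
  gripper=[220,220,220,220,220,220],
  linear=[
    [3,2,0],
    [6.5,4.1,20],
    [6.5,4.1,50],
    [6.5,4.1,68],
    [6.5,4.1,70],
    [6.5,4.1,70],
  ],
  twist=[
    [0,0,0],
    [0,0,0],
    [0,0,0],
    [0,0,0],
    [0,0,0],
    [0,0,0],
  ],
)

```text
clock: 6.25
position: [575.3, 155.7, 58.3]
ee_rot: [0.777, 0.629, 0.0, 0.0]
force: [-0.4, -0.2, -3.6]
width: 0.327
gripper_force: 39.9
```

```bash
cat >> h.py <<'E'
def gs():
    s=bot.state();G=np.array([574.7,166.9,0]);a=np.radians(78);x=np.array([np.cos(a),np.sin(a),0]);y=np.array([-x[1],x[0],0])
    p=s['position']-G;f=s['force'];m=s['moment']
    print('t',s['clock'],'p',np.round([p@x,p@y,p[2]],2),'f',np.round([f@x,f@y,f[2]],2),'m',np.round([m@x,m@y,m[2]],3),'yaw',np.degrees(np.arctan2(*Ro.from_quat(s['ee_rot']).as_matrix()[1::-1,0])).round(2),'tilt',Ro.from_quat(s['ee_rot']).as_matrix()[:2,2].round(4))
E
python3 -c "
from h import *
gs()"
```

```text
t 6.25 p [-10.78  -2.94  58.3 ] f [-0.26  0.38 -3.64] m [-0.075 -0.002 -0.012] yaw 77.95 tilt [0.0001 0.0001]
```

>>> step_arm(
  gripper=[220,220,220,220,220,220,220,220],
  linear=[
    [0,-0.4,3],
    [0,-0.4,6],
    [0,-0.4,7],
    [0,-0.4,8],
    [0,-0.4,8],
    [0,-0.4,8.5],
    [0,-0.4,8.5],
    [0,-0.4,8.5],
  ],
  twist=[
    [0,0,0],
    [0,0,0],
    [0,0,0],
    [0,0,0],
    [0,0,0],
    [0,0,0],
    [0,0,0],
    [0,0,0],
  ],
)

```text
clock: 7.05
position: [574.7, 155.7, 49.7]
ee_rot: [0.777, 0.629, 0.0, 0.0]
force: [-0.5, -0.3, -2.0]
width: 0.331
gripper_force: 39.9
```

```bash
python3 -c "
from h import *
gs()"
```

```text
t 7.05 p [-10.98  -2.36  49.67] f [-0.43  0.42 -1.96] m [-0.001  0.058 -0.016] yaw 77.97 tilt [0.0002 0.    ]
```

>>> step_arm(
  gripper=[220,220,220,220],
  linear=[
    [0,0,0.4],
    [0,0,0.7],
    [0,0,0.7],
    [0,0,0.7],
  ],
  twist=[
    [0,0,0],
    [0,0,0],
    [0,0,0],
    [0,0,0],
  ],
)

```text
clock: 7.45
position: [574.7, 155.8, 49.3]
ee_rot: [0.777, 0.629, 0.0, 0.0]
force: [-3.6, 1.3, 4.7]
width: 0.333
gripper_force: 39.9
```

```bash
python3 -c "
from h import *
gs()"
```

```text
t 7.45 p [-10.89  -2.33  49.25] f [0.48 3.81 4.72] m [ 0.401  0.074 -0.096] yaw 77.97 tilt [0.0004 0.0001]
```

Both strips carry the roller, with the right one heavier. I'll shift 0.3 mm toward +y and check again.

>>> step_arm(
  gripper=[220,220,220,220],
  linear=[
    [0,-0.3,0],
    [0,-0.3,0],
    [0,-0.3,0],
    [0,-0.3,0],
  ],
  twist=[
    [0,0,0],
    [0,0,0],
    [0,0,0],
    [0,0,0],
  ],
)

```text
clock: 7.85
position: [574.6, 155.8, 49.2]
ee_rot: [0.777, 0.629, 0.0, 0.0]
force: [-2.3, 0.5, 6.3]
width: 0.33
gripper_force: 39.9
```

```bash
python3 -c "
from h import *
gs()"
```

```text
t 7.85 p [-10.87  -2.25  49.19] f [-0.01  2.3   6.3 ] m [ 0.291  0.073 -0.024] yaw 77.97 tilt [0.0009 0.0001]
```

>>> step_arm(
  gripper=[220,220,220,220,220,220,220,220],
  linear=[
    [1,-0.15,0],
    [3,-0.15,0],
    [5,-0.15,0],
    [7,-0.15,0],
    [9,-0.15,0],
    [11,-0.15,0],
    [13,-0.15,0],
    [13,-0.15,0],
  ],
  twist=[
    [0,0,0],
    [0,0,0],
    [0,0,0],
    [0,0,0],
    [0,0,0],
    [0,0,0],
    [0,0,0],
    [0,0,0],
  ],
)

```text
clock: 8.65
position: [577.0, 167.3, 49.0]
ee_rot: [0.777, 0.629, -0.001, 0.001]
force: [-3.4, -5.8, 6.2]
width: 0.329
gripper_force: 39.9
```

```bash
python3 -c "
from h import *
gs()"
```

```text
t 8.65 p [ 0.9  -2.14 48.98] f [-6.34  2.18  6.17] m [ 0.263  1.097 -0.223] yaw 77.95 tilt [-0.0004 -0.002 ]
```

>>> step_arm(
  gripper=[220,220,220,220,220,220],
  linear=[
    [1,0,0],
    [2,0,0],
    [3,0,0],
    [4,0,0],
    [4,0,0],
    [4,0,0],
  ],
  twist=[
    [0,0,0],
    [0,0,0],
    [0,0,0],
    [0,0,0],
    [0,0,0],
    [0,0,0],
  ],
)

```text
clock: 9.25
position: [577.8, 171.1, 49.0]
ee_rot: [0.777, 0.629, -0.001, 0.001]
force: [-3.3, -5.9, 5.6]
width: 0.327
gripper_force: 39.9
```

```bash
python3 -c "
from h import *
gs()"
```

```text
t 9.25 p [ 4.7  -2.15 49.  ] f [-6.49  2.02  5.64] m [ 0.307  1.239 -0.205] yaw 77.94 tilt [-0.0004 -0.0021]
```

>>> step_arm(
  gripper=[220,220,220,220,220],
  linear=[
    [0.7,0,0],
    [1.4,0,0],
    [2,0,0],
    [2,0,0],
    [2,0,0],
  ],
  twist=[
    [0,0,0],
    [0,0,0],
    [0,0,0],
    [0,0,0],
    [0,0,0],
  ],
)

```text
clock: 9.75
position: [578.2, 172.8, 49.0]
ee_rot: [0.777, 0.629, -0.001, 0.001]
force: [-3.3, -8.4, 6.5]
width: 0.333
gripper_force: 39.9
```

>>> step_arm(
  gripper=[220,220,220,220],
  linear=[
    [0.6,0,0],
    [1.2,0,0],
    [1.2,0,0],
    [1.2,0,0],
  ],
  twist=[
    [0,0,0],
    [0,0,0],
    [0,0,0],
    [0,0,0],
  ],
)

```text
clock: 10.15
position: [578.4, 173.9, 49.0]
ee_rot: [0.777, 0.629, -0.001, 0.001]
force: [-3.4, -7.8, 6.7]
width: 0.327
gripper_force: 39.9
```

```bash
python3 -c "
from h import *
gs()"
```

```text
t 10.15 p [ 7.66 -2.14 49.  ] f [-8.33  1.68  6.74] m [ 0.202  1.43  -0.208] yaw 77.94 tilt [-0.0007 -0.0025]
```

The force has risen about 2 N, which fits the plunger's soft push. I'll continue in half-millimetre steps.

>>> step_arm(
  gripper=[220,220,220,220],
  linear=[
    [0.5,0,0],
    [1,0,0],
    [1,0,0],
    [1,0,0],
  ],
  twist=[
    [0,0,0],
    [0,0,0],
    [0,0,0],
    [0,0,0],
  ],
)

```text
clock: 10.55
position: [578.6, 174.9, 49.0]
ee_rot: [0.777, 0.629, -0.001, 0.001]
force: [-3.5, -8.5, 6.4]
width: 0.33
gripper_force: 39.9
```

>>> step_arm(
  gripper=[220,220,220],
  linear=[
    [0.5,0,0],
    [0.5,0,0],
    [0.5,0,0],
  ],
  twist=[
    [0,0,0],
    [0,0,0],
    [0,0,0],
  ],
)

```text
clock: 10.85
position: [578.7, 175.3, 49.0]
ee_rot: [0.777, 0.629, -0.001, 0.001]
force: [-3.9, -7.8, 7.0]
width: 0.332
gripper_force: 39.9
```

```bash
python3 -c "
from h import *
gs()"
```

```text
t 10.85 p [ 9.08 -2.13 49.01] f [-8.48  2.16  6.97] m [ 0.242  1.559 -0.171] yaw 77.94 tilt [-0.0007 -0.0027]
```

>>> step_arm(
  gripper=[220,220,220],
  linear=[
    [0.6,0,0],
    [0.6,0,0],
    [0.6,0,0],
  ],
  twist=[
    [0,0,0],
    [0,0,0],
    [0,0,0],
  ],
)

```text
clock: 11.15
position: [578.8, 175.9, 49.0]
ee_rot: [0.777, 0.629, -0.001, 0.001]
force: [-5.1, -8.6, 6.2]
width: 0.326
gripper_force: 39.9
```

>>> step_arm(
  gripper=[220,220,220],
  linear=[
    [0.6,0,0],
    [0.6,0,0],
    [0.6,0,0],
  ],
  twist=[
    [0,0,0],
    [0,0,0],
    [0,0,0],
  ],
)

```text
clock: 11.45
position: [578.9, 176.5, 49.0]
ee_rot: [0.777, 0.629, -0.001, 0.001]
force: [-3.9, -9.0, 7.1]
width: 0.331
gripper_force: 39.9
```

```bash
python3 -c "
from h import *
gs()"
```

```text
t 11.45 p [10.23 -2.16 49.02] f [-9.61  1.95  7.07] m [ 0.219  1.556 -0.211] yaw 77.94 tilt [-0.0008 -0.0028]
```

>>> step_arm(
  gripper=[220,220,220],
  linear=[
    [0.6,0,0],
    [0.6,0,0],
    [0.6,0,0],
  ],
  twist=[
    [0,0,0],
    [0,0,0],
    [0,0,0],
  ],
)

```text
clock: 11.75
position: [579.0, 176.7, 49.0]
ee_rot: [0.777, 0.629, -0.002, 0.001]
force: [-5.1, -11.0, 7.2]
width: 0.327
gripper_force: 39.9
```

>>> step_arm(
  gripper=[220,220,220],
  linear=[
    [0.6,0,0],
    [0.6,0,0],
    [0.6,0,0],
  ],
  twist=[
    [0,0,0],
    [0,0,0],
    [0,0,0],
  ],
)

```text
clock: 12.05
position: [579.0, 176.8, 49.0]
ee_rot: [0.777, 0.629, -0.002, 0.001]
force: [-5.6, -13.1, 7.8]
width: 0.333
gripper_force: 39.9
```

```bash
python3 - <<'E'
from h import *
gs()
c=snap('wrist','w4'); im=c['image'][40:240,170:350,::-1]; cv2.imwrite('pics/w4c.png',cv2.resize(im,None,fx=3,fy=3,interpolation=cv2.INTER_CUBIC))
E
```

```text
t 12.05 p [10.61 -2.15 48.99] f [-13.97   2.76   7.77] m [ 0.269  2.307 -0.162] yaw 77.94 tilt [-0.0015 -0.0042]
```

View pics/w4c.png

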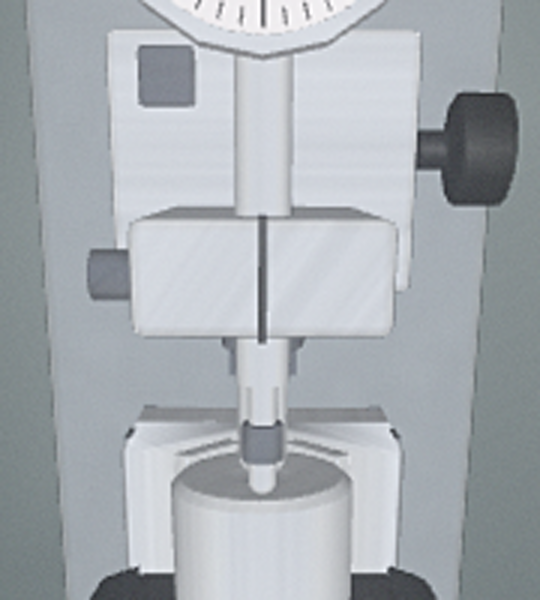

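The roller is solid on the stop: travel ended at 10.6 and the force rose about 4.4 N. In the picture its end face meets the plunger at about (262,490) in the crop. Now I'll press down.

>>> step_arm(
  gripper=[220,220,220,220,220],
  linear=[
    [0.1,0,0.2],
    [0.2,0,0.4],
    [0.2,0,0.5],
    [0.2,0,0.5],
    [0.2,0,0.5],
  ],
  twist=[
    [0,0,0],
    [0,0,0],
    [0,0,0],
    [0,0,0],
    [0,0,0],
  ],
)

```text
clock: 12.6
position: [579.0, 176.8, 49.0]
ee_rot: [0.777, 0.629, -0.002, 0.001]
force: [-7.0, -14.5, 11.2]
width: 0.334
gripper_force: 39.9
```

```bash
python3 -c "
from h import *
gs()"
```

```text
t 12.6 p [10.61 -2.17 48.95] f [-15.65   3.83  11.22] m [ 0.49   2.534 -0.191] yaw 77.94 tilt [-0.0013 -0.0046]
```

>>> step_arm(
  gripper=[220,220,220,220,220,220],
  linear=[
    [0,-0.1,0.2],
    [0,-0.2,0.4],
    [0,-0.2,0.5],
    [0,-0.2,0.5],
    [0,-0.2,0.5],
    [0,-0.2,0.5],
  ],
  twist=[
    [0,0,0],
    [0,0,0],
    [0,0,0],
    [0,0,0],
    [0,0,0],
    [0,0,0],
  ],
)

```text
clock: 13.2
position: [579.0, 176.8, 48.9]
ee_rot: [0.777, 0.629, -0.002, 0.002]
force: [-7.1, -14.6, 14.3]
width: 0.326
gripper_force: 39.9
```

```bash
python3 -c "
from h import *
gs()"
```

```text
t 13.2 p [10.61 -2.17 48.93] f [-15.77   3.88  14.3 ] m [ 0.584  2.638 -0.164] yaw 77.94 tilt [-0.0006 -0.0046]
```

```bash
python3 -c "
from h import *
gs(); print(bot.finish_job())"
```

```text
t 13.2 p [10.61 -2.17 48.93] f [-15.77   3.88  14.3 ] m [ 0.584  2.638 -0.164] yaw 77.94 tilt [-0.0006 -0.0046]
the job is handed in; nothing more can be done
None
```

I handed the job in at 13.2 s with the longer roller held in the V, pressed down with about 14 N and solid against the stop; the hand-in returned no verdict.

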